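# Slide a board carrier into its notches and latch it

## Robot

A 6-joint arm with a two-finger parallel gripper is mounted at the origin on a cart in front of the work surface, level with it; the furniture and walls round the work are solid. World frame = base frame: x ahead of the robot, y to its left, z up, the work surface at z = 0. Lengths are in mm, angles in rad, forces in N, time in s.
With the tool pointing down it reaches from about 275 to 975 mm from the base axis. Payload 8.4 kg.
Tool frame: the origin (TCP) lies midway between the tips of the shut fingers; the grasp point (between the pads) lies 19 mm behind it; z points along the fingers, y is the line along which they close (so a half turn about z gives the same grasp; the last joint's range is limited). The gripper opens to 92 mm and grips with 3 to 60 N. Pads are 20 mm wide; open, the fingers measure 128 mm over their backs; the gripper's body (75 mm by 189 mm) begins 69 mm behind the grasp point.
Start: joints at [1.246, 0.353, 1.633, -0, 1.155, -0.002], TCP at [198.263, 592.722, 214.583] pointing down, gripper open.
Joint ranges: [-2.63, 2.63], [-0.92, 2.1], [0.06, 2.66], [-1.3, 4.44], [0, 2.69], [-3.02, 3.02]. Speed limits (rad/s): [2.22, 2.22, 2.79, 3.14, 3.14, 3.14].

## Interface

Orientations are given as a 3x3 rotation matrix whose columns are the frame's x, y, z axes.
In Python, from plant import r, jaws, imaging gives the robot as it stands. Calls block until the motion is done:
- r.move_pose(position, orientation): joint-space move of the TCP to a pose.
- r.move_linear(position, ori=None, vel=150): straight line of the TCP; ori=None keeps the orientation; vel is the mean speed in mm/s.
- r.move_j(angles): joint-space move.
- jaws.set_gripper(opening, squeeze=None): opening from 0.0 (shut) to 1.0 (fully open); squeeze is the grip in N (None keeps the last); returns when the fingers have stopped.
- r.sleep(seconds).
- r.solve_ik(position, orientation): joint angles nearest the present ones, or None.
- r.observe(): the state.
- imaging.read_camera(name): name is "scene" or "top"; returns a dict with "frame" (384x512x3 uint8, red, green, blue), "depth" (384x512 float32, mm along the optical axis (not along the pixel's ray), 0 where there is no reading), "vertical_fov" (degrees; the focal length in pixels is half the picture's height over the tangent of half this angle, whatever the lens; pixels are square), "cx", "cy" (the principal point, pixels), "k1" (the pictures are not rectified: a ray, as slopes to the right and down, at radius r is drawn at 1 + k1 r^2 times it, then the intrinsics apply), "world_to_cam" (4x4, takes a point from world to camera coordinates). Camera axes: x right, y up, looking along -z (the intrinsics and any distortion apply to the point x, -y, -z); pixel columns grow to the right and rows downward; lengths in mm; the calibration is good to about 2 mm. A picture is of the moment at which its call begins.
A pose or a line that the arm cannot do raises r.MotionError and nothing moves.
- r.sign_off(): hands the job in; it is judged then, once.
The state is a dict: "time_s": time; "joint_pos": joint angles; "qvel": joint speeds; "tau": joint torques, N m; "tool_pos": TCP position; "orientation": TCP orientation; "ft_force": force on the tool from outside, world axes, zero at the start; "wrist_torque": the same for the moment, N m; "width": opening from 0.0 (shut) to 1.0 (fully open); "grasp_force": force on a finger pad.
Only numpy, scipy, OpenCV 4.12 (cv2) and the standard library are available. Lean on these libraries where they do the work, as an engineer would, in place of code of your own. Each camera call takes 0.05 s, during which the arm holds its last target. There are 200 camera calls.

## Task

With the fingertips, gently push the board carrier along its track, towards the end with the latch, until you feel its feet drop into the notches and it sits down flat. Then push the latch round by its upright pin until the latch arm lies straight across the carrier, and move clear. Only push: do not lift or tip the carrier, and leave the other things on the worktop where they are.

Things in the scene. Friction and masses are not known exactly. Their poses are not given: they have to be found in the camera images.
- track: Fixed aluminium track, base 150 x 258 x 6 mm; origin at the centre of its underside. Rails (tops z = 30, at x = +-20 to 47, open between) run along y; the carrier is pushed along -y. Each rail has two notches, 17 mm long, 9.5 mm deep, near the -y end. Outer fences to x = +-54.5, tops z = 42. Latch post at x = -64, y = -65 (robot's side).
- carrier: Loose grey plate 90 (x) x 100 (y) x 8 mm, 0.2 to 0.43 kg, axes as the track's, on four feet 8 mm high, parts on top to z = 18; origin: centre of plate underside. In the track frame it rides at z = 38; seated it is at z = 30, y = -45 +-3 (starts 50 to 100 mm before), and the notch ends stop it. Sliding takes under 4 N.
- lip (a point): Middle of the outer (+y) face of the carrier's push lip, which stands along its trailing end: 80 mm wide, 5 mm thick; 18 mm above the carrier's origin, the lip reaches 11 mm above this point and to the plate below it. Nothing stands on the track behind it.
- latch (a joint): Swing latch on a vertical axis through x = -64, y = -65 of the track. From above, the arm points at q - 1.771 rad from the track's x axis (counter-clockwise positive): 0 open (starts 0 to 0.25, beside the fence, towards -y), 1.771 the stop, arm straight across along +x. Under 2 N at the pin moves it; it stays where left. To be swung only once the carrier is down.
- latch_pin (a point): Centre of the latch's upright black pin, 12 mm in diameter, 55 mm from the latch's axis at the arm's end. In the track frame the arm (13 mm wide) lies at z = 42.5 to 50, the pin rises to z = 81, and this point is at z = 65.
- heatsink: Loose bystander, black finned heat sink 40 x 40 x 23 mm, beyond the +y end of the track; origin under its centre. Leave alone.
- capacitor_a: Loose bystander, dark upright cylinder 25 mm in diameter, 40 mm high, beyond the -y end of the track; origin under its centre. Leave alone.
- relay_box: Loose bystander, small upright block 12 x 29 x 26 mm to the right of the track; origin under its centre. Leave alone.

How it is judged:
By the outcome, as a careful person would: the job done as asked, in the order asked, and still so for the second after the job is handed in, with the robot touching nothing.
It also fails if it takes over 54 s, if anything falls off the work surface, if the arm or the gripper's body presses on something with over 40 N, if the wrist force passes 120 N, or if a joint passes its speed limit or range.

## Working session

There is one attempt and no reset: what is moved stays moved. The work goes in short steps, each a Python script; the robot and the scene stay as the last script left them, time stands still between calls to the robot, and variables do not carry over. Pictures are saved under pics/ and viewed, at most 10 in all, crops included, and the job is handed in when it is done.

```bash
mkdir -p pics; ls; cat > h.py <<'E'
import numpy as np, cv2, pickle
def cam(name,save=None):
    from plant import imaging
    d=imaging.read_camera(name)
    if save:
        cv2.imwrite(f'pics/{save}.png',d['frame'][:,:,::-1]); pickle.dump(dict(d),open(f'{save}.pkl','wb'))
    return d
def K(d):
    h=d['frame'].shape[0]; f=h/2/np.tan(np.radians(d['vertical_fov'])/2)
    return f
def ray(d,uv):
    f=K(d); uv=np.atleast_2d(np.asarray(uv,float)); s=(uv-[d['cx'],d['cy']])/f
    p=s.copy()
    for _ in range(20): p=s/(1+d['k1']*(p**2).sum(1,keepdims=True))
    return p
def to_world(d,pc):  # pc in x right,y up,-z fwd
    M=np.linalg.inv(np.asarray(d['world_to_cam'])); return pc@M[:3,:3].T+M[:3,3]
def at_depth(d,uv):
    p=ray(d,uv); uv=np.atleast_2d(uv); z=np.array([d['depth'][int(round(v)),int(round(u))] for u,v in uv])
    return to_world(d,np.c_[p[:,0]*z,-p[:,1]*z,-z])
def at_z(d,uv,zw):
    p=ray(d,uv); a=to_world(d,np.zeros((1,3)))[0]; b=to_world(d,np.c_[p[:,0],-p[:,1],-np.ones(len(p))])-a
    return a+b*((zw-a[2])/b[:,2])[:,None]
def proj(d,P):
    M=np.asarray(d['world_to_cam']); c=np.atleast_2d(P)@M[:3,:3].T+M[:3,3]
    s=np.c_[c[:,0]/-c[:,2],-c[:,1]/-c[:,2]]; s=s*(1+d['k1']*(s**2).sum(1,keepdims=True))
    return s*K(d)+[d['cx'],d['cy']]
def cloud(d):
    h,w=d['depth'].shape; u,v=np.meshgrid(np.arange(w),np.arange(h)); uv=np.c_[u.ravel(),v.ravel()]
    p=ray(d,uv); z=d['depth'].ravel(); return to_world(d,np.c_[p[:,0]*z,-p[:,1]*z,-z]).reshape(h,w,3)
E
python3 - <<'E'
from h import *
a=cam('top','top0');b=cam('scene','scene0')
for d in(a,b): print(d['vertical_fov'],d['cx'],d['cy'],d['k1'],np.round(to_world(d,np.zeros((1,3))),0))
cv2.imwrite('pics/both0.png',cv2.resize(np.vstack([a['frame'],b['frame']])[:,:,::-1],(400,600)))
from plant import r
print(r.observe())
E
```

```text
pics
45.449629881228404 250.51057062456536 193.90234266991237 0.011242531824818991 [[ 450.   -9. 1280.]]
48.62219876354681 262.6295052501761 193.89841082625767 -0.010400408796088707 [[ 182. -747.  519.]]
{'time_s': 0.1, 'joint_pos': array([ 1.24561024e+00,  3.53569384e-01,  1.63406599e+00,  1.86340090e-05,
        1.15520780e+00, -2.41238688e-03]), 'qvel': array([ 0.00074971, -0.0013799 , -0.00269272, -0.00098493,  0.00010283,
        0.00044839]), 'tau': array([ 1.05675892e-03, -5.94910240e+01, -3.34935272e+01,  7.00371712e-02,
        1.84242771e-02, -2.72738112e-05]), 'tool_pos': array([198.1053515 , 592.29372334, 213.94204355]), 'orientation': array([[-9.48356862e-01,  3.17205123e-01, -4.15677333e-04],
       [ 3.17205395e-01,  9.48356128e-01, -1.17953649e-03],
       [ 2.00551289e-05, -1.25047661e-03, -9.99999218e-01]]), 'ft_force': array([ 0.09563783, -0.05640049,  0.03514177]), 'wrist_torque': array([0.01109296, 0.0118502 , 0.00385778]), 'grasp_force': 0.0, 'width': 0.9996731430336573}
```

View pics/top0.png

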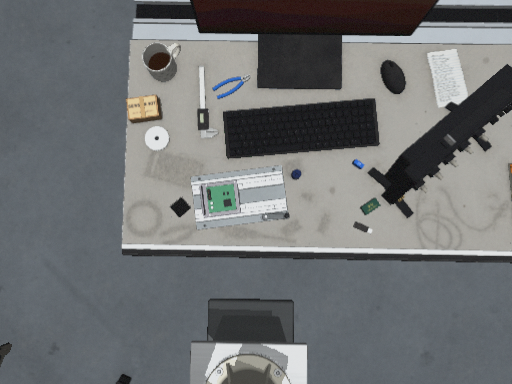

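View pics/scene0.png

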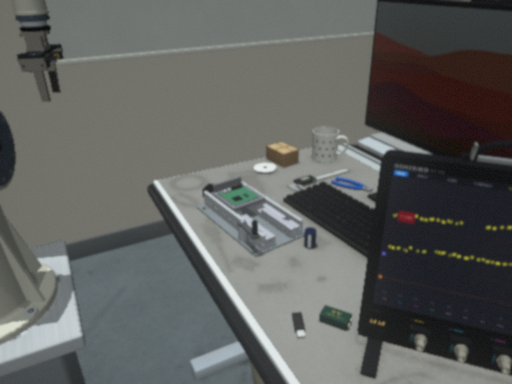

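```bash
python3 - <<'E'
from h import *
d=pickle.load(open('top0.pkl','rb')); f=d['frame'][155:240,165:310,::-1]
cv2.imwrite('pics/crop0.png',cv2.resize(f,None,fx=5.5,fy=5.5,interpolation=cv2.INTER_CUBIC))
for uv in [(180,207),(296,174),(191,178),(283,168),(288,221),(195,229)]: print(uv,at_z(d,uv,3).round(0), at_depth(d,uv).round(0))
E
```

```text
(180, 207) [[518. 198.   3.]] [[517. 195.  24.]]
(296, 174) [[ 617. -125.    3.]] [[ 612. -122.   35.]]
(191, 178) [[600. 170.   3.]] [[600. 169.   9.]]
(283, 168) [[633. -88.   3.]] [[634. -88.  -1.]]
(288, 221) [[ 485. -104.    3.]] [[ 485. -104.    0.]]
(195, 229) [[458. 154.   3.]] [[458. 155.  -0.]]
```

View pics/crop0.png

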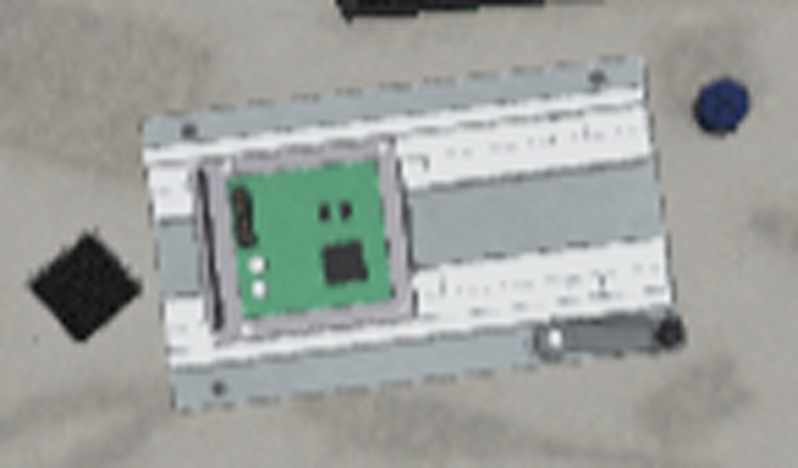

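```bash
cat >> h.py <<'E'
def crop(p): return (np.asarray(p,float)+.5)/5.5-.5+[165,155]
E
python3 - <<'E'
from h import *
from scipy.optimize import least_squares
d=pickle.load(open('top0.pkl','rb'))
W=at_z(d,crop([(142,120),(640,57),(176,408),(683,345)]),6)[:,:2]
# image left=+y, top=+x
L=np.array([[75,129],[75,-129],[-75,129],[-75,-129]])
def T(p,l): c,s=np.cos(p[2]),np.sin(p[2]); return np.asarray(l)@np.array([[c,s],[-s,c]])+p[:2]
s=least_squares(lambda p:(T(p,L)-W).ravel(),[540,30,0],loss='soft_l1',f_scale=2); p=s.x
print(p,(T(p,L)-W).round(1))
def inv(p,w): c,s=np.cos(p[2]),np.sin(p[2]); return (np.asarray(w)-p[:2])@np.array([[c,-s],[s,c]])
pin=at_z(d,crop((668,330)),81)[0,:2]; piv=at_z(d,crop((551,340)),50)[0,:2]
print('pin',pin,inv(p,pin),'piv',inv(p,piv))
lip=at_z(d,crop([(200,168),(220,330),(210,165),(228,330)]),67)[:,:2]; print('lip',inv(p,lip))
car=at_z(d,crop([(385,140),(410,315)]),46)[:,:2]; print('front',inv(p,car))
print('rails ends etc',inv(p,at_z(d,crop([(641,103),(145,152),(672,312),(170,366)]),42)[:,:2]))
C=cloud(d); X=inv(p,C[...,:2].reshape(-1,2)); z=C[...,2].ravel()
for x in (-20,-10,0,10,20):
  m=(abs(X[:,0]-x)<2.5)&(abs(X[:,1])<140); o=np.argsort(-X[m,1]); print(x,[(int(a),int(b)) for a,b in zip(X[m,1][o],z[m][o])][:45])
np.save('track.npy',p)
# overlay in scene
sc=pickle.load(open('scene0.pkl','rb')); im=sc['frame'].copy()
def w3(l): l=np.asarray(l,float); return np.c_[T(p,l[:,:2]),l[:,2]]
box=lambda x0,x1,y0,y1,z:[(x0,y0,z),(x1,y0,z),(x1,y1,z),(x0,y1,z)]
im=cv2.resize(im[160:270,180:340],None,fx=5,fy=5,interpolation=cv2.INTER_CUBIC)
pc=inv(p,pin)
for b,c in [(box(-75,75,-129,129,6),(255,0,0)),(box(-54.5,54.5,-129,129,42),(0,255,0)),([(*pc,81),(*pc,50),(-64,-65,50)],(255,255,0))]:
  q=((proj(sc,w3(b))-[180,160]+.5)*5-.5).astype(int); cv2.polylines(im,[q],len(b)==4,c,1)
cv2.imwrite('pics/ov.png',im[:,:,::-1])
E
```

```text
[5.49730205e+02 3.31462515e+01 1.45097829e-01] [[ 0.7  0.7]
 [ 1.5 -1.5]
 [-1.8  0.3]
 [-0.6  0.2]]
pin [499.1225912  -92.73002682] [ -68.27617177 -117.23622483] piv [-64.88619222 -62.34798171]
lip [[ 38.75520716  95.83256126]
 [-40.34088817  95.54095513]
 [ 39.58511663  90.85532964]
 [-40.83291521  91.7187819 ]]
front [[ 43.33978989   5.85862832]
 [-43.81375997   4.43718142]]
rails ends etc [[  45.86234742 -121.93316029]
 [  53.09710622  124.42017952]
 [ -58.57344614 -123.27924454]
 [ -53.41334001  124.52908621]]
-20 [(139, -2), (138, -3), (136, -1), (135, 0), (132, 0), (130, 0), (129, 2), (124, 25), (123, 32), (120, 30), (118, 26), (115, 31), (112, 28), (110, 27), (109, 6), (107, 27), (100, 68), (99, 67), (97, 65), (97, 67), (96, 50), (96, 47), (94, 45), (94, 46), (91, 45), (91, 49), (89, 46), (88, 49), (86, 46), (85, 47), (83, 49), (83, 46), (81, 42), (80, 47), (77, 53), (76, 56), (74, 56), (74, 55), (72, 50), (72, 50), (69, 50), (69, 47), (67, 45), (66, 47), (64, 46)]
-10 [(139, 8), (137, 1), (136, 2), (135, -5), (134, 2), (132, -3), (131, 2), (128, 5), (128, 6), (125, 2), (124, 
[... 1030 characters left out ...]
7), (96, 64), (96, 46), (96, 44), (93, 42), (93, 46), (91, 39), (91, 44), (88, 42), (84, 49), (84, 49), (82, 50), (81, 58), (78, 56), (78, 57), (76, 55), (76, 54), (74, 43), (73, 53), (71, 44), (71, 48), (69, 46), (68, 50), (66, 44)]
20 [(139, 0), (137, -2), (133, 7), (131, -1), (130, 0), (127, 5), (127, 3), (125, 2), (124, 3), (124, 30), (122, 4), (121, 6), (121, 27), (119, 26), (118, 9), (116, 21), (116, 3), (114, 19), (113, 6), (112, 15), (110, 5), (109, 10), (109, 33), (107, 5), (107, 31), (101, 60), (100, 65), (97, 69), (97, 66), (96, 53), (96, 60), (94, 46), (94, 50), (92, 41), (92, 49), (89, 44), (89, 47), (87, 37), (86, 48), (82, 61), (82, 59), (80, 55), (80, 54), (77, 54), (77, 53)]
```

View pics/ov.png

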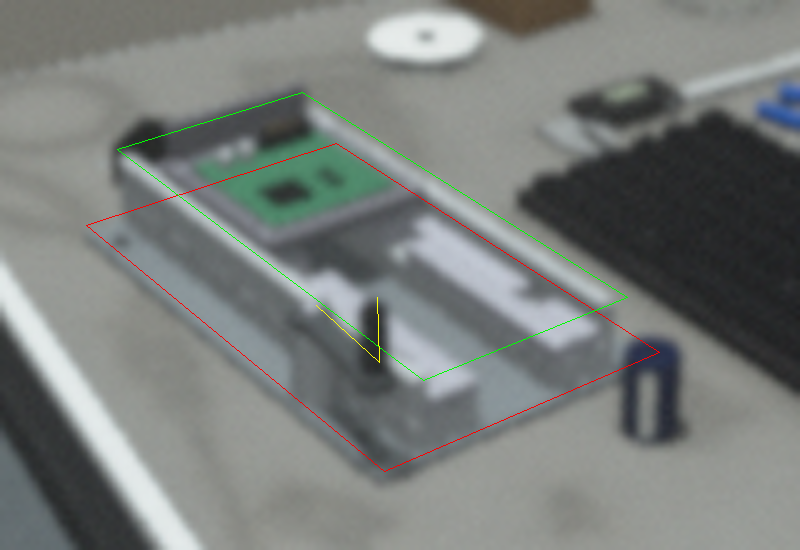

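```bash
cat >> h.py <<'E'
try: P=np.load('track.npy')
except Exception: P=None
def T(l,p=None):
    p=P if p is None else p; c,s=np.cos(p[2]),np.sin(p[2]); return np.asarray(l)@np.array([[c,s],[-s,c]])+p[:2]
def inv(w,p=None):
    p=P if p is None else p; c,s=np.cos(p[2]),np.sin(p[2]); return (np.asarray(w)-p[:2])@np.array([[c,-s],[s,c]])
def tp(x,y,z): return np.r_[T([x,y]),z]
def ori(a):  # tool x at angle a from track x, tool z down
    a=a+P[2]; x=np.array([np.cos(a),np.sin(a),0]); z=np.array([0,0,-1.]); return np.c_[x,np.cross(z,x),z]
def force(r):
    f=np.mean([r.observe()['ft_force'] for _ in range(1)],0); w=inv(f[:2]+P[:2]); return np.array([w[0],w[1],f[2]])
def plate(c,name='top'):
    C=cloud(cam(name)); X=inv(C[...,:2].reshape(-1,2)); z=C[...,2].ravel()
    m=(abs(X[:,0])<38)&(X[:,1]>c-46)&(X[:,1]<c-25)&(z>20); return np.median(z[m]).round(1),m.sum()
E
python3 - <<'E'
from h import *
from plant import r,jaws
O=ori(np.pi/2)
print(plate(52))
r.move_pose(tp(0,140,150),O); jaws.set_gripper(0.3)
r.move_linear(tp(0,128,50),vel=120); r.sleep(.2)
f0=force(r); print(f0,r.observe()['time_s'],r.observe()['joint_pos'].round(2))
y=128
while y>100:
    y-=2; r.move_linear(tp(0,y,50),vel=40); f=force(r)-f0
    print(y,f.round(2))
    if abs(f[1])>.7: break
np.save('f0.npy',f0); print(r.observe()['time_s'])
cam('scene','s1'); print(plate(y-60))
E
```

```text
(np.float64(47.7), np.int64(218))
[-0.74303374  0.15707813  0.19252407] 4.325 [0.29 0.46 1.91 0.   0.77 0.14]
126 [ 1.48  0.48 -1.42]
124 [0.54 0.61 0.24]
122 [-0.05 -0.26  0.06]
120 [ 1.07  0.05 -0.57]
118 [0.97 0.32 0.1 ]
116 [ 0.6  -0.28 -0.48]
114 [ 0.43 -0.23 -0.52]
112 [ 1.09 -0.57 -0.35]
110 [ 1.29 -0.14 -0.54]
108 [ 1.33  0.04 -0.24]
106 [ 0.86 -0.43  0.75]
104 [0.52 0.45 0.51]
102 [ 1.13  0.73 -0.5 ]
7.575
(np.float64(47.8), np.int64(217))
```

```bash
python3 - <<'E'
from h import *
d=pickle.load(open('s1.pkl','rb'))
cv2.imwrite('pics/s1c.png',cv2.resize(d['frame'][110:260,170:330,::-1],None,fx=4,fy=4,interpolation=cv2.INTER_CUBIC))
from plant import r
print(inv(r.observe()['tool_pos'][:2]),r.observe()['tool_pos'])
E
```

```text
[-3.55599035e-02  1.01827104e+02] [534.97191629 133.8981913   49.98504943]
```

View pics/s1c.png

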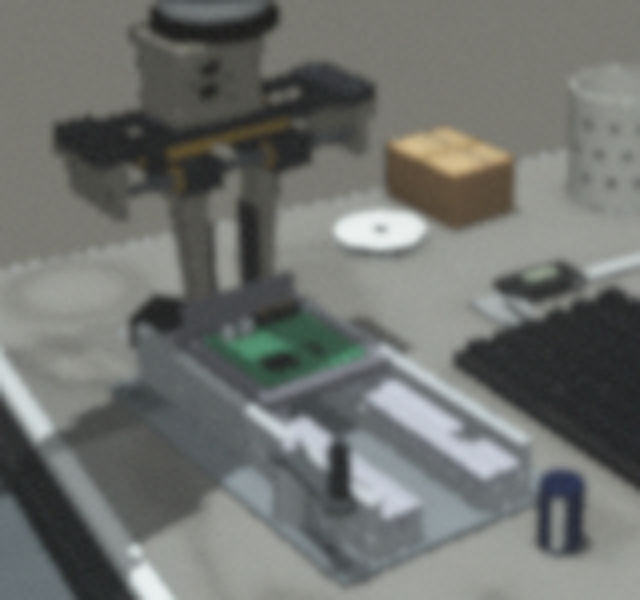

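```bash
cat >> h.py <<'E'
def front():
    C=cloud(cam('top')); X=inv(C[...,:2].reshape(-1,2)); z=C[...,2].ravel()
    m=(abs(X[:,0])<17)&(z>27)&(abs(X[:,1])<125); f=np.percentile(X[m,1],1)
    m=(abs(X[:,0])<38)&(X[:,1]>f+3)&(X[:,1]<f+22); return f.round(1),np.mean(z[m&(z>25)&(z<65)]).round(1)
E
python3 - <<'E'
from h import *
from plant import r
f0=np.load('f0.npy'); y=102; print(front())
def go(y,v):
    r.move_linear(tp(0,y,50),vel=v)
    F=np.mean([(r.sleep(.02),force(r)-f0)[1] for _ in range(5)],0); fr=front()
    print(y,F.round(1),*fr,round(float(r.observe()['time_s']),1)); return F,fr
for y in (95,80,60,45):
    F,fr=go(y,50)
    if abs(F[1])>6 or fr[1]<44: break
E
```

```text
(np.float64(-5.4), np.float64(47.5))
95 [ 1.   0.3 -0.3] -13.7 47.8 8.2
80 [ 0.9 -0.2 -0.4] -28.7 48.0 8.7
60 [ 0.9 -0.4 -0.5] -48.3 47.8 9.4
45 [ 0.9 -0.1  0. ] -62.6 47.8 10.0
```

```bash
python3 - <<'E'
from h import *
from plant import r
f0=np.load('f0.npy')
def go(y,v):
    r.move_linear(tp(0,y,50),vel=v)
    F=np.mean([(r.sleep(.02),force(r)-f0)[1] for _ in range(5)],0); fr=front()
    print(y,F.round(1),*fr,round(float(r.observe()['time_s']),1)); return F,fr
go(28,40)
for y in np.arange(26,4,-2):
    F,fr=go(y,20)
    if abs(F[1])>3 or fr[1]<43.5: break
E
```

```text
28 [ 1.  -0.3  0. ] -80.1 48.1 10.7
26 [ 0.9 -0.5  0. ] -81.3 47.9 11.1
24 [ 0.7  0.5 -0.4] -83.3 47.8 11.5
22 [ 0.6  0.2 -0.5] -85.3 47.9 11.9
20 [ 0.7 -0.4 -0.6] -87.1 47.6 12.2
18 [ 1.  -0.1  0.2] -90.0 39.7 12.6
```

```bash
python3 - <<'E'
from h import *
from plant import r,jaws
f0=np.load('f0.npy')
for y in (17.2,16.4):
    r.move_linear(tp(0,y,50),vel=10); r.sleep(.1); f=force(r)-f0; print(y,f.round(1),front())
    if abs(f[1])>3: break
r.move_linear(tp(0,40,50),vel=80); r.move_linear(tp(0,60,150),vel=200)
jaws.set_gripper(0.0)
r.move_pose(tp(-100,-117,140),ori(0)); 
print(front(),r.observe()['time_s'],r.observe()['joint_pos'].round(2))
d=cam('top','top2'); C=cloud(d); X=inv(C[...,:2].reshape(-1,2)); z=C[...,2].ravel()
for s in (1,-1):
  for a,b in((-92,-85),(-7,-2),(1,5)):
    m=(X[:,0]*s>5)&(X[:,0]*s<38)&(X[:,1]>a)&(X[:,1]<b)&(z>25); print(s,a,np.median(z[m]),m.sum())
cv2.imwrite('pics/top2c.png',cv2.resize(d['frame'][155:240,165:310,::-1],None,fx=5.5,fy=5.5,interpolation=cv2.INTER_CUBIC))
E
```

```text
17.2 [ 1.2  0.4 -0.3] (np.float64(-89.8), np.float64(39.5))
16.4 [ 1.   0.4 -0.6] (np.float64(-90.3), np.float64(39.5))
(np.float64(-92.6), np.float64(39.6)) 16.2167 [-0.21  0.22  2.01  0.    0.91  1.22]
1 -92 37.513384145511054 29
1 -7 37.79466251730264 22
1 1 57.620659791707794 17
-1 -92 38.98505687453928 8
-1 -7 38.92804937789015 22
-1 1 58.713000006236484 16
```

View pics/top2c.png

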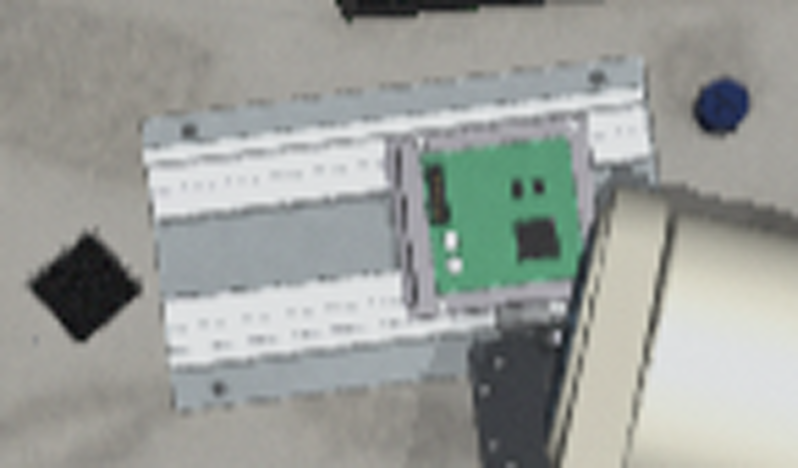

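```bash
python3 - <<'E'
from h import *
from plant import r
A=np.array([-64,-65.])
def pose(q,gap=0):
    th=q-1.771; n=th+np.pi/2
    c=A+55*np.array([np.cos(th),np.sin(th)])-(16+gap)*np.array([np.cos(n),np.sin(n)])
    return tp(*c,60),ori(n)
p,o=pose(.12,14); r.move_pose(p+[0,0,60],o); r.move_linear(p,vel=150); r.sleep(.2); f0=force(r)
np.save('f1.npy',f0)
def go(q,v):
    p,o=pose(q); r.move_linear(p,o,vel=v); F=np.mean([(r.sleep(.02),force(r)-f0)[1] for _ in range(4)],0)
    n=q-1.771+np.pi/2; t=F[0]*np.cos(n)+F[1]*np.sin(n)
    print(round(q,2),F.round(1),'tan',t.round(2),round(float(r.observe()['time_s']),1)); return t
go(.08,40)
for q in np.arange(.2,1.65,.12):
    if go(q,40)<-4: break
print(front())
d=cam('top','top3'); cam('scene','s3')
E
```

```text
0.08 [-0.4  0.4  0.8] tan -0.45 17.8
0.2 [-0.2  0.1  1. ] tan -0.17 18.2
0.32 [-0.6  0.1  0.7] tan -0.53 18.6
0.44 [-0.3 -0.3  0.7] tan -0.35 18.9
0.56 [-0.5 -0.2  0.7] tan -0.52 19.3
0.68 [-0.4 -0.4  0.3] tan -0.53 19.7
0.8 [ 0.4 -0.2  0.8] tan 0.24 20.1
0.92 [-0.5 -0.2  0.5] tan -0.47 20.5
1.04 [-0.5 -0.3  1. ] tan -0.53 20.9
1.16 [-0.5  0.2  1.1] tan -0.18 21.3
1.28 [-0.4  0.   1. ] tan -0.2 21.7
1.4 [-0.8 -0.1  0.9] tan -0.37 22.1
1.52 [-0.9 -0.4  0.8] tan -0.65 22.5
1.64 [-0.2 -0.1  0.9] tan -0.1 22.9
(np.float64(-124.3), np.float64(nan))
  return _methods._mean(a, axis=axis, dtype=dtype,
  ret = ret.dtype.type(ret / rcount)
```

```bash
python3 - <<'E'
from h import *
d=pickle.load(open('s3.pkl','rb'))
cv2.imwrite('pics/s3c.png',cv2.resize(d['frame'][110:260,170:330,::-1],None,fx=4,fy=4,interpolation=cv2.INTER_CUBIC))
E
```

```text
(no output)
```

View pics/s3c.png

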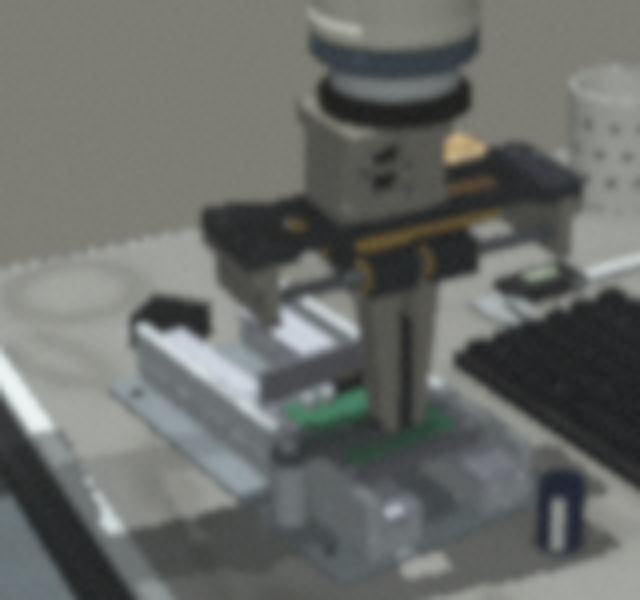

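```bash
python3 - <<'E'
from h import *
from plant import r
A=np.array([-64,-65.]); f0=np.load('f1.npy')
def go(q):
    th=min(q,1.771)-1.771; n=th+np.pi/2; nv=np.array([np.cos(n),np.sin(n)])
    c=A+55*np.array([np.cos(th),np.sin(th)])+nv*(-16+55*max(q-1.771,0))
    r.move_linear(tp(*c,60),ori(n),vel=15); F=np.mean([(r.sleep(.02),force(r)-f0)[1] for _ in range(8)],0)
    t=F[:2]@nv; print(round(q,3),F.round(1),'tan',t.round(2),round(float(r.observe()['time_s']),1)); return t
for q in np.arange(1.66,1.9,.015):
    if go(q)<-3: break
p=inv(r.observe()['tool_pos'][:2])
r.move_linear(tp(p[0],p[1]-25,60),vel=80); r.move_linear(tp(p[0],p[1]-25,170),vel=200)
r.move_pose(tp(-150,-200,230),ori(np.pi/2))
d=cam('top','top4'); cam('scene','s4'); print(front(),r.observe()['time_s'])
cv2.imwrite('pics/top4c.png',cv2.resize(d['frame'][155:240,165:310,::-1],None,fx=5.5,fy=5.5,interpolation=cv2.INTER_CUBIC))
E
```

```text
1.66 [-0.8 -0.3  1. ] tan -0.39 23.4
1.675 [-0.8 -0.3  0.8] tan -0.38 23.8
1.69 [-0.5  0.4  0.9] tan 0.32 24.2
1.705 [-0.6 -0.1  0.6] tan -0.15 24.6
1.72 [-0.4 -0.1  1. ] tan -0.08 24.9
1.735 [-0.5 -0.   0.6] tan -0.02 25.3
1.75 [-0.4  0.2  1. ] tan 0.18 25.7
1.765 [-0.1 -0.1  0.9] tan -0.06 26.1
1.78 [-0.2 -0.3  0.9] tan -0.29 26.5
1.795 [-0.7 -2.7  0.3] tan -2.69 26.9
1.81 [-0.7 -7.1  0.1] tan -7.12 27.2
(np.float64(-92.7), np.float64(39.5)) 29.3083
```

View pics/top4c.png

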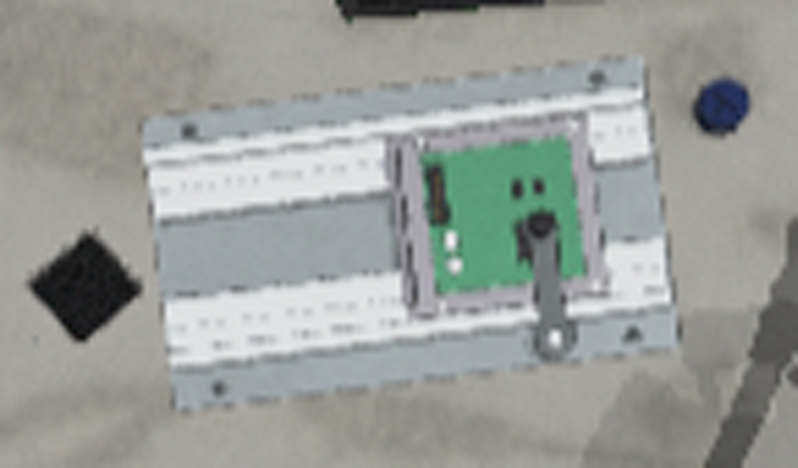

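The latch arm lies straight across the carrier: pivot at crop pixel (555,338), pin at (540,225), parallel to the track's short edge. The carrier is down, the bystanders haven't moved, and the robot is clear.

```bash
python3 -c "
from plant import r
r.sleep(.3); print(r.sign_off())"
```

```text
the job is handed in; nothing more can be done
None
```

The carrier sits flat in its notches, the latch is closed against its stop straight across it, the robot is clear, and the job was handed in at about 30 s.

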